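# Hook a tool-rest bracket into a slotted upright and lock it

## Task

Hang the blue tool-rest bracket on the slotted upright: feel both claws into the two slots, push its back plate flat against the slotted face, then press it down on the yellow sprung ledge until the orange latch springs out over the back plate, and let go. Do not force it: push the bracket no harder than about 25 N, and leave the glue jar, the wood offcut and the screwdriver where they are.

Things in the scene. Friction and masses are not known exactly. Their poses are not given: they have to be found in the camera images.
- upright: Grey slotted post, 56 wide, 34 deep, 190 high, fixed on the bench on a dark base plate (150 x 130 x 10 mm, reaching 50 mm in front of the face). Origin: on the bench, straight below the middle of the slotted face (its plane x = 0); +x points into the post (push-in direction), z up. Claws pass the slots with the bracket's underside at about 73 mm (70 to 76); latched it is at 63, bottomed at 60.
- slots (a point): Nominal middle of slotted face, 120 mm up; axes as the upright. Two slots, 12 mm wide, at 90-116 and 140-166 mm, in a strip 4 mm thick, 24 mm free behind. The strip was clamped by eye: slots, latch and ledge together sit up to 7 mm higher or lower than all heights given, and no pose here shows it: feel for it. At a wrong height the claws stop on the strip, 12.5 mm before the plate meets the face.
- latch (a joint): Orange spring latch in the strip above the upper slot, 18 mm wide, nominal height 173 to 182 mm. 0 = out, standing 6 mm proud of the face; grows to 0.006 (m) as the bracket's plate pushes it in flush (2 to 4.2 N). Springs back to 0 once the plate's top has gone down past its lower edge, and then keeps the bracket from rising.
- ledge (a joint): Yellow sprung ledge, 32 mm wide, standing 16 mm out of the face under the bracket's place; nominal top 69.5 mm high. 0 = up; grows (m) as it is pressed down: about 5 N to start, 0.7 N more per mm. The bracket's weight alone does not press it down. Latched about 0.0065, bottomed (claws on the slots' lower edges, a hard stop) 0.0095.
- bracket_grip (a point): Grip of the loose blue steel bracket (0.25 to 0.45 kg), which stands on the bench on its flat underside: top of an upright web 14 mm thick (y), 34 long (x), up to 117 mm above the underside, black patches on both sides. The point is 96 mm above the underside, 31 mm before the plate's rear face, near above the centre of mass. +x to the claws, z up. Tool rest 100 x 50 mm towards -x.
- bracket_back (a point): Middle of the rear face of the bracket's back plate (40 wide, 110 high, 6 thick), 55 mm above the underside; axes as the grip. Two steel claws 6 mm wide stand out 12.5 mm in +x: a 10 mm high tongue (underside 30 and 80 mm above the bracket's underside), 6.5 mm gap, then a hook going 10 mm lower: each claw is 20 mm high (20 to 40 and 70 to 90 mm).
- glue_mid (a point): White glue jar with a red cap, 44 mm diameter, 75 mm high; the point is its middle. Bystander.
- offcut: Wood offcut, 100 x 45 x 22 mm; origin at the centre of its underside. Bystander.
- driver_grip (a point): Handle of a grey-handled screwdriver lying on the bench. Bystander.
There are look-alikes about, which are no part of the job. What is shaped like the part that bears bracket_grip but green or white is not meant.

How it is judged:
By the outcome, as a careful person would: the job done as asked, in the order asked, and still so for the second after the job is handed in, with the robot touching nothing.
It also fails if it takes over 61 s, if anything falls off the work surface, if the arm or the gripper's body presses on something with over 40 N, if the wrist force passes 120 N, or if a joint passes its speed limit or range.

## Robot

A 7-joint arm with a two-finger parallel gripper is mounted at the origin on the work surface. World frame = base frame: x ahead of the robot, y to its left, z up, the work surface at z = 0. Lengths are in m, angles in rad, forces in N, time in s.
With the tool pointing down it reaches from about 0.425 to 0.925 m from the base axis. Payload 6.8 kg.
Tool frame: the origin (TCP) lies at the centre of the arm's flange, where the gripper is bolted on; the fingertips stand 173 mm ahead of it and the grasp point (between the pads) lies 155 mm ahead of it (finger_overhang is the distance from the TCP to the fingertips, in m); y points along the fingers, z is the direction in which the jaws open and shut, and the axes are right-handed (so a half turn about y gives the same grasp; the last joint's range is limited). The gripper opens to 85 mm and grips with 20 to 120 N. Pads are 22 mm wide; open, the fingers measure 114 mm over their backs; the gripper's body (76 mm by 85 mm) begins 54 mm behind the grasp point. The pads swing forward as they close: fully open they stand 13 mm farther back than shut.
Start: joints at [-1.255, 0.477, 0.022, 1.555, -0.011, 1.109, -0.083], TCP at [0.278, 0.615, 0.405] pointing down, gripper open.
Joint ranges: [-2.96, 2.96], [-0.34, 2.1], [-1.41, 1.46], [0.24, 2.44], [-1.37, 4.51], [0.17, 1.92], [-2.96, 2.96]. Speed limits (rad/s): [2.39, 2.39, 3.14, 3.14, 3.14, 3.14, 3.14].

## Interface

Orientations are given as a rotation vector (axis times angle).
In Python, from bench import get_obs, grab_frame, hand_in, finger_overhang gives the robot as it stands. The module is installed in compiled form; this text tells all that it offers.
- The arm moves only by the shell command python3 -m jog 'ROWS' [FORCE]. ROWS is JSON, a list of rows, each a list of 3 entries, a list of its own where there are three numbers: the shift along the tool's x, y, z in cm, then the turn about the tool's y in rad, then the gripper command: -1 is fully open, 1 is shut, values between are in proportion. In form: [[[x, y, z], twist, gripper], ...]. A call has 1 to 10 rows; each row is the pose to reach, as a shift and turn from the pose commanded when the call began, along the tool's axes at that moment; what a row does not reach only later rows make up. A row lasts 1/8 s, in which the tool goes at most 62.5 mm and 10.7 degrees, less where a joint would pass 70% of its speed; a pose out of reach is approached as far as the arm can. A call with a gripper value outside its range is refused whole. The fingers move at their own pace and stop on an object; FORCE is the grip in N (left out, the last holds). Time passes only in rows, so rows that repeat a pose let the fingers close. It gives the time, the measured TCP pose, the force and the opening at its end, in the units of the state.
- get_obs(): the state, without advancing time (a new reading comes with each control period).
- grab_frame(name): name is "scene" or "top" or "wrist"; returns a dict with "image" (384x512x3 uint8, blue, green, red), "fx", "fy", "cx", "cy" (pixels), "origin" and "rotation" of the camera in the world. Camera axes: x right, y up, looking along -z (the intrinsics and any distortion apply to the point x, -y, -z); pixel columns grow to the right and rows downward; lengths in m; the calibration is good to about 2 mm. A picture is of the moment at which its call begins. There is no depth.
- hand_in(): hands the job in, once; it reports no verdict.
The state is a dict: "clock": time; "joints": joint angles; "qvel": joint speeds; "tau": joint torques, N m; "tcp_pos": TCP position; "orientation": TCP orientation; "contact_force": force on the tool from outside, world axes, zero at the start; "moment": the same for the moment, N m; "grip_width": finger opening in m.
Only numpy, scipy, OpenCV 4.12 (cv2) and the standard library are available. Lean on these libraries where they do the work, as an engineer would, in place of code of your own. Each camera call takes 0.05 s, during which the arm holds its last target.

## Working session

There is one attempt and no reset: what is moved stays moved. The work goes in short steps, Python scripts to look and compute and a shell command to move; the robot and the scene stay as the last step left them, time stands still between calls to the robot, and variables do not carry over. Pictures are saved under pics/ and viewed, and the job is handed in when it is done.

```bash
mkdir -p pics && python3 - <<'E'
from bench import get_obs, grab_frame, finger_overhang
import cv2,numpy as np
o=get_obs()
for k in o: print(k,np.round(o[k],4))
print(finger_overhang)
from scipy.spatial.transform import Rotation as R
print(np.round(R.from_rotvec(o['orientation']).as_matrix(),3))
for n in ["scene","top","wrist"]:
    f=grab_frame(n); cv2.imwrite(f"pics/{n}0.png",f["image"])
    print(n,[round(float(f[k]),1) for k in("fx","fy","cx","cy")],np.round(f["origin"],3),np.round(f["rotation"],3).tolist(),[k for k in f])
E
```

```text
clock 0.0
joints [-1.2551  0.4778  0.0223  1.5565 -0.0115  1.1093 -0.0831]
qvel [ 0.0005 -0.0007 -0.0011  0.0008 -0.0004 -0.0004  0.0001]
tau [-0.00000e+00 -5.96451e+01  1.60710e+00 -2.81196e+01  1.23000e-02
  9.20000e-03  0.00000e+00]
tcp_pos [0.2775 0.615  0.4037]
orientation [-1.547   0.3327 -0.3323]
contact_force [ 0.0914  1.3117 -0.3726]
moment [-0.0439  0.0432 -0.0207]
grip_width 0.0854
0.1734
[[ 0.912 -0.001  0.411]
 [-0.411 -0.002  0.912]
 [ 0.    -1.    -0.002]]
scene [425.1, 425.1, 255.0, 190.8] [1.344 0.269 0.633] [0.619, 0.926, 1.76] ['image', 'fx', 'fy', 'cx', 'cy', 'origin', 'rotation']
top [391.3, 391.3, 254.6, 200.3] [ 0.462 -0.001  0.928] [0.119, -0.148, -1.586] ['image', 'fx', 'fy', 'cx', 'cy', 'origin', 'rotation']
wrist [270.3, 270.3, 256.5, 194.2] [0.205 0.648 0.374] [-0.282, -0.181, 1.137] ['image', 'fx', 'fy', 'cx', 'cy', 'origin', 'rotation']
```

View pics/scene0.png

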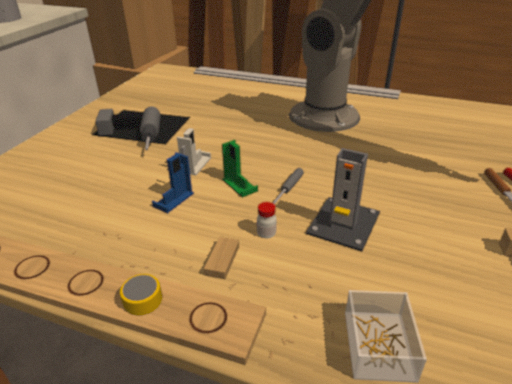

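View pics/top0.png

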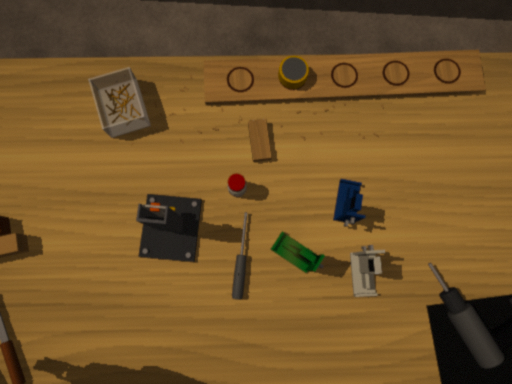

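View pics/wrist0.png

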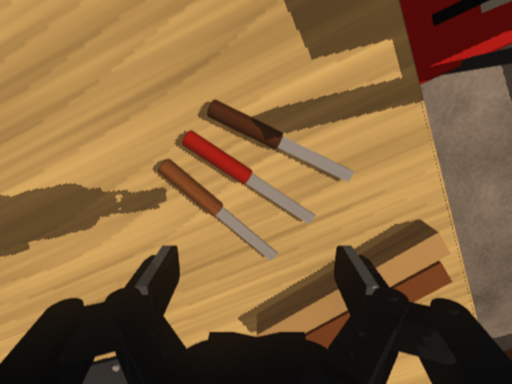

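```bash
cat > h.py <<'E'
import cv2,numpy as np
from scipy.spatial.transform import Rotation as R
from bench import get_obs,grab_frame
def ray(f,u,v):
    d=np.array([(u-f["cx"])/f["fx"],-(v-f["cy"])/f["fy"],-1.0])
    d=R.from_rotvec(f["rotation"]).as_matrix()@d
    return np.array(f["origin"],float),d/np.linalg.norm(d)
def onz(f,u,v,z):
    o,d=ray(f,u,v); return o+d*(z-o[2])/d[2]
def proj(f,p):
    q=R.from_rotvec(f["rotation"]).as_matrix().T@(np.array(p)-np.array(f["origin"]))
    return np.array([f["cx"]+f["fx"]*q[0]/-q[2],f["cy"]-f["fy"]*q[1]/-q[2]])
def tri(rays):
    A=np.zeros((3,3));b=np.zeros(3)
    for o,d in rays:
        M=np.eye(3)-np.outer(d,d);A+=M;b+=M@o
    p=np.linalg.solve(A,b)
    return p,[np.linalg.norm((np.eye(3)-np.outer(d,d))@(p-o)) for o,d in rays]
def crop(img,x0,y0,w,h,s,name):
    cv2.imwrite(name,cv2.resize(img[y0:y0+h,x0:x0+w],None,fx=s,fy=s,interpolation=cv2.INTER_CUBIC))
E
python3 - <<'E'
import cv2,numpy as np
from h import crop
t=cv2.imread('pics/top0.png');s=cv2.imread('pics/scene0.png')
a=cv2.resize(t[160:260,310:410],None,fx=4,fy=4,interpolation=cv2.INTER_CUBIC)
b=cv2.resize(s[120:220,140:240],None,fx=4,fy=4,interpolation=cv2.INTER_CUBIC)
cv2.imwrite('pics/br.png',np.hstack([a,b]))
a=cv2.resize(t[180:280,120:220],None,fx=4,fy=4,interpolation=cv2.INTER_CUBIC)
b=cv2.resize(s[145:255,290:390],None,fx=4,fy=3.636,interpolation=cv2.INTER_CUBIC)
cv2.imwrite('pics/up.png',np.hstack([a,b]))
E
```

```text
(no output)
```

View pics/br.png

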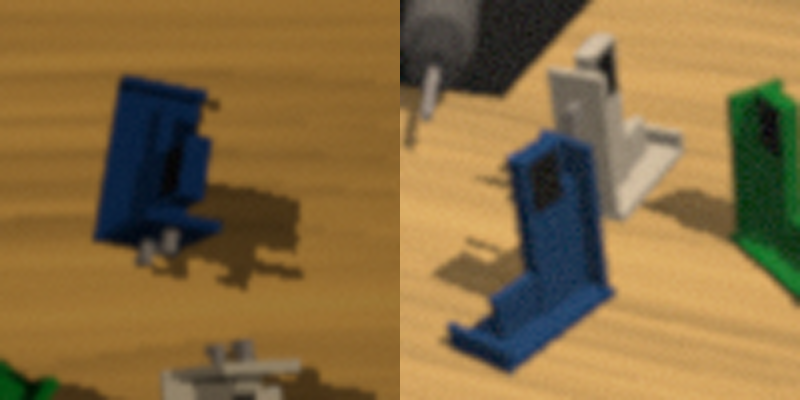

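View pics/up.png

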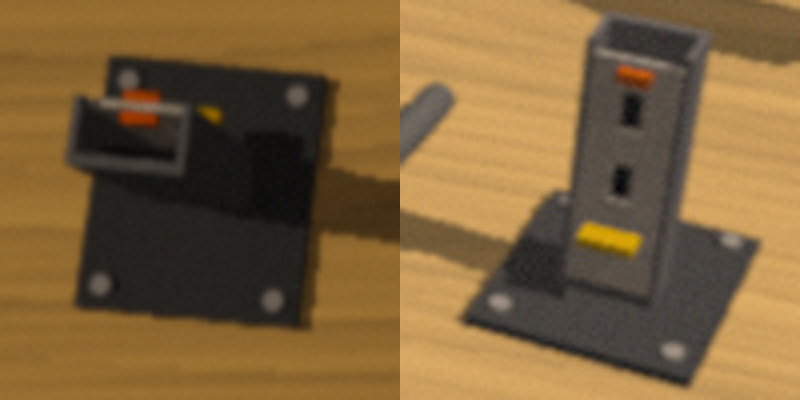

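```bash
python3 - <<'E'
import cv2,numpy as np
t=cv2.imread('pics/top0.png');s=cv2.imread('pics/scene0.png')
def g(img,x0,y0,w,h,sx,n):
    a=cv2.resize(img[y0:y0+h,x0:x0+w],None,fx=sx,fy=sx,interpolation=cv2.INTER_CUBIC)
    for i in range(0,w,5): cv2.line(a,(i*sx,0),(i*sx,6 if i%10 else 14),(255,255,255),1); 
    for i in range(0,h,5): cv2.line(a,(0,i*sx),(6 if i%10 else 14,i*sx),(255,255,255),1)
    for i in range(0,w,10): cv2.putText(a,str(x0+i),(i*sx,24),0,.35,(255,255,255),1)
    for i in range(0,h,10): cv2.putText(a,str(y0+i),(15,i*sx+4),0,.35,(255,255,255),1)
    cv2.imwrite(n,a)
g(t,130,186,80,80,7,'pics/a1.png'); g(s,300,140,85,110,5,'pics/a2.png')
g(t,325,170,50,65,9,'pics/a3.png'); g(s,145,145,60,75,8,'pics/a4.png')
E
```

```text
(no output)
```

View pics/a1.png

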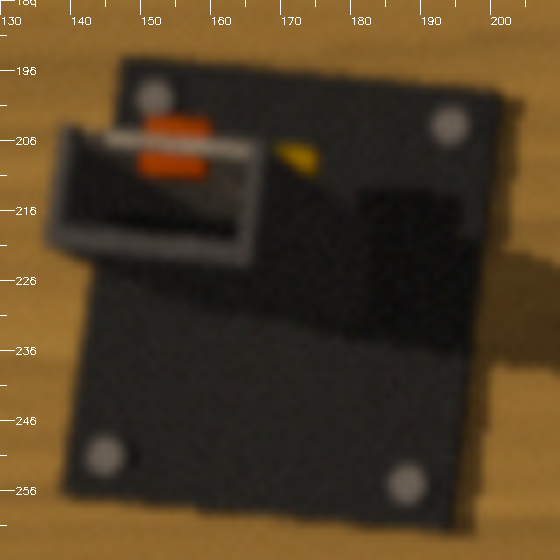

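View pics/a2.png

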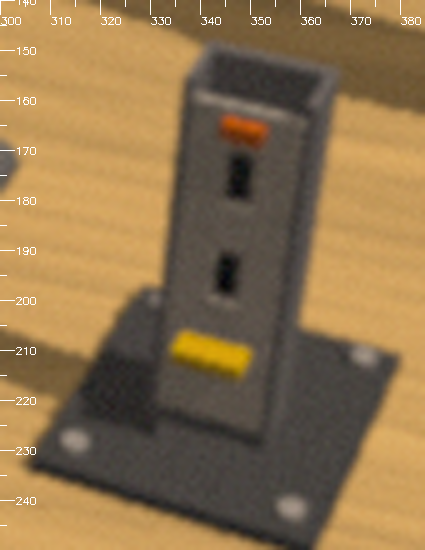

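View pics/a3.png

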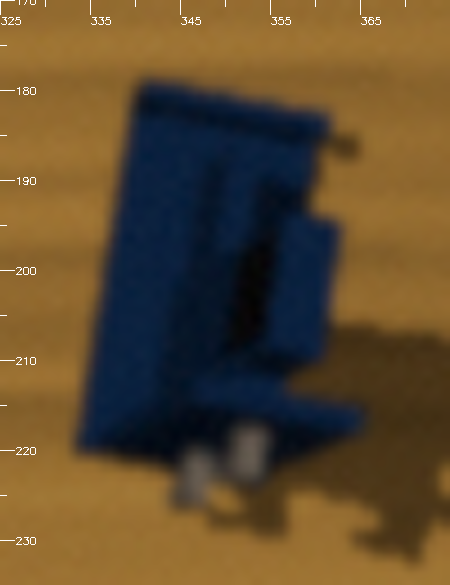

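View pics/a4.png

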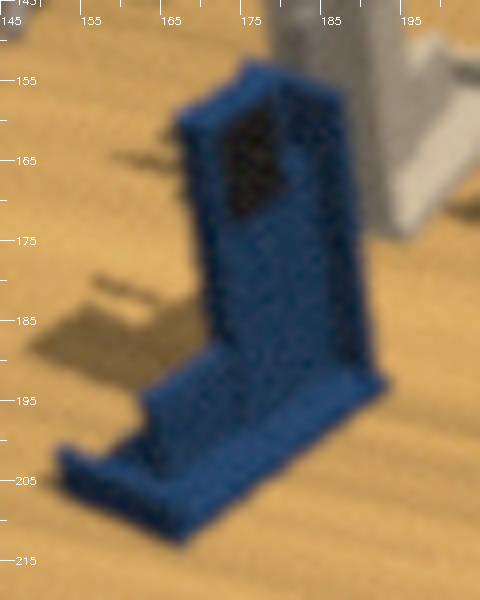

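```bash
python3 - <<'E'
import cv2,numpy as np,pickle
from h import *
F={n:grab_frame(n) for n in("top","scene")}
pickle.dump(F,open('F.pkl','wb'))
f=F["top"]; img=f["image"]
# screws: bright spots inside the plate
hsv=cv2.cvtColor(img,cv2.COLOR_BGR2HSV)
m=((hsv[...,1]<70)&(hsv[...,2]>65)).astype(np.uint8)
def blobs(m,x0,y0,x1,y1,mn=5):
    z=np.zeros_like(m);z[y0:y1,x0:x1]=m[y0:y1,x0:x1]
    n,l,st,c=cv2.connectedComponentsWithStats(z)
    return [(st[i,4],c[i].round(2)) for i in range(1,n) if st[i,4]>=mn]
for b in blobs(m,138,190,205,265): print('top',b[0],b[1],onz(f,*b[1],.011).round(4))
s=F["scene"];hs=cv2.cvtColor(s["image"],cv2.COLOR_BGR2HSV)
m=((hs[...,1]<60)&(hs[...,2]>110)).astype(np.uint8)
for b in blobs(m,305,195,380,250): print('scene',b[0],b[1],onz(s,*b[1],.011).round(4))
# plate corners (subtract .5)
for uv in [(147.5,194.5),(201,199.5),(197,261.7),(139.3,256.5)]: print('tc',onz(f,uv[0]-.5,uv[1]-.5,.010).round(4))
for uv in [(139.3,204.3),(168,206.5),(165.3,223.8),(137,221)]: print('post top T',onz(f,uv[0]-.5,uv[1]-.5,.190).round(4))
for uv in [(338,158),(361,164.5),(367.5,154.5),(342,148.5)]: print('post top S',onz(s,uv[0]-.5,uv[1]-.5,.190).round(4))
for uv in [(305,232.5),(362.5,250),(380,211.5),(328.5,198)]: print('sc',onz(s,uv[0]-.5,uv[1]-.5,.010).round(4))
for uv in [(332,221.5),(352.5,228.5)]: print('face bottom S',onz(s,uv[0]-.5,uv[1]-.5,.010).round(4))
# orange
for k in F:
    h=cv2.cvtColor(F[k]["image"],cv2.COLOR_BGR2HSV)
    m=((h[...,0]>3)&(h[...,0]<13)&(h[...,1]>200)&(h[...,2]>100)).astype(np.uint8)
    print(k,'orange',blobs(m,130,140,385,250))
    m=((h[...,0]>105)&(h[...,0]<125)&(h[...,1]>130)).astype(np.uint8)
    print(k,'blue',blobs(m,140,140,385,250,50))
E
```

```text
top 18 [151.56 199.  ] [0.6265 0.2239 0.011 ]
top 24 [193.88 203.33] [0.6143 0.1239 0.011 ]
top 8 [147.   205.25] [0.6117 0.2343 0.011 ]
top 16 [163.75 207.12] [0.6065 0.1948 0.011 ]
top 5 [138.8 219.6] [0.5779 0.2526 0.011 ]
top 6 [155.5 221. ] [0.5739 0.2135 0.011 ]
top 26 [144.35 250.65] [0.5053 0.2377 0.011 ]
top 24 [187.54 254.62] [0.4941 0.1379 0.011 ]
scene 13 [372.31 210.69] [0.4995 0.235  0.011 ]
scene 20 [314.5 227.5] [0.6069 0.1218 0.011 ]
scene 22 [358.09 241.09] [0.619 0.222 0.011]
tc [0.6389 0.2353 0.01  ]
tc [0.6246 0.1084 0.01  ]
tc [0.4787 0.1173 0.01  ]
tc [0.4933 0.2504 0.01  ]
post top T [0.5856 0.2039 0.19  ]
post top T [0.5803 0.1495 0.19  ]
post top T [0.5473 0.154  0.19  ]
post top T [0.5537 0.2073 0.19  ]
post top S [0.5877 0.1525 0.19  ]
post top S [0.5973 0.2006 0.19  ]
post top S [0.5533 0.2065 0.19  ]
post top S [0.546  0.1522 0.19  ]
sc [0.6286 0.1045 0.01  ]
sc [0.6416 0.2343 0.01  ]
sc [0.4935 0.2511 0.01  ]
sc [0.4814 0.124  0.01  ]
face bottom S [0.5695 0.1525 0.01  ]
face bottom S [0.5783 0.2014 0.01  ]
top orange [(np.int32(31), array([235.06, 176.77])), (np.int32(16), array([155. , 203.5])), (np.int32(24), array([153.62, 209.12]))]
top blue [(np.int32(767), array([347.98, 200.13]))]
scene orange [(np.int32(8), array([350.5 , 166.12])), (np.int32(6), array([274. , 207.5]))]
scene blue [(np.int32(577), array([176.26, 188.96]))]
```

```bash
python3 - <<'E'
import pickle
from h import *
F=pickle.load(open('F.pkl','rb'));f=F["top"];s=F["scene"]
P=lambda u,v,z,f=f:onz(f,u-.5,v-.5,z).round(4)
print('web top',P(357.7,202,.117))
for uv in [(355,193.5),(361.9,195),(360,210),(353.3,209.5)]: print(P(*uv,.117))
for z in (.006,.02):
  a=P(339.9,179.2,z);b=P(333.7,219.5,z);d=b-a;print('left edge',a,b,np.linalg.norm(d),np.degrees(np.arctan2(d[1],d[0])))
  a=P(339.9,179.2,z);b=P(360.3,183,z);d=b-a;print('far edge',a,b,np.linalg.norm(d),np.degrees(np.arctan2(d[1],d[0])))
# plate top rear edge right corner
print('plate top corner',P(365.3,215.8,.110))
print('claws',P(352,218,.09),P(346,222,.04))
print('scene', P(176,153.5,.117,s),P(180,155,.117,s))
for n,u,v,z in [('glue',235.5,182.5,.075),('off',260,140,.022),('drv',239,277,.02),('drvtip',247,215,.005),('green',297,252,.05),('white',367,272,.08)]: print(n,onz(f,u,v,z).round(3))
E
```

```text
web top [ 0.5943 -0.2345  0.117 ]
[ 0.6127 -0.2299  0.117 ]
[ 0.6092 -0.2444  0.117 ]
[ 0.5772 -0.2382  0.117 ]
[ 0.5785 -0.2241  0.117 ]
left edge [ 0.6692 -0.2267  0.006 ] [ 0.5713 -0.2063  0.006 ] 0.10000284995938866 168.2293739909896
far edge [ 0.6692 -0.2267  0.006 ] [ 0.6589 -0.2758  0.006 ] 0.05016871535130232 -101.84748460901984
left edge [ 0.666  -0.2233  0.02  ] [ 0.5696 -0.2031  0.02  ] 0.09849365461794993 168.1652702037669
far edge [ 0.666  -0.2233  0.02  ] [ 0.6559 -0.2716  0.02  ] 0.049344705896377586 -101.81091618840449
plate top corner [ 0.5656 -0.2507  0.11  ]
claws [ 0.5638 -0.2275  0.09  ] [ 0.561  -0.2266  0.04  ]
scene [ 0.5744 -0.2409  0.117 ] [ 0.5775 -0.2281  0.117 ]
glue [0.649 0.023 0.075]
off [ 0.764 -0.036  0.022]
drv [0.441 0.019 0.02 ]
drvtip [ 0.585 -0.001  0.005]
green [ 0.494 -0.111  0.05 ]
white [ 0.447 -0.256  0.08 ]
```

```bash
cat >> h.py <<'E'
def plan(pos,yawdeg):
    """shift (cm, tool axes) and twist to bring measured TCP to pos with tool x at yaw"""
    o=get_obs(); M=R.from_rotvec(o["orientation"]).as_matrix()
    d=M.T@(np.array(pos)-o["tcp_pos"])*100
    y=np.degrees(np.arctan2(M[1,0],M[0,0])); tw=-np.radians((yawdeg-y+180)%360-180)
    print("t",round(o["clock"],2),"tcp",np.round(o["tcp_pos"],4),"yaw",round(y,2),"tilt",np.round(M[2],3),"F",np.round(o["contact_force"],1),"w",round(o["grip_width"],4))
    print("shift cm",d.round(2),"twist",round(tw,4))
E
python3 -c "
from h import *
plan([.595,-.235,.40],-11.8)"
```

```text
t 0.25 tcp [0.2775 0.6152 0.4043] yaw -24.28 tilt [ 0.    -1.    -0.001] F [-0.2 -0.   1.1] w 0.0855
shift cm [ 63.9    0.48 -64.45] twist -0.2178
```

```bash
python3 -m jog '[[[5.0,0,-5.0],0,-1],[[10,0,-10],0,-1],[[14,0,-14],-0.02,-1],[[18.5,0,-18.5],-0.05,-1],[[23,0,-23],-0.08,-1],[[27.5,0,-27.5],-0.11,-1],[[32,0,-32],-0.14,-1],[[36,0,-36],-0.17,-1],[[40.5,0.3,-40.5],-0.2,-1],[[45,0.4,-45],-0.218,-1]]' 60; python3 -c "
from h import *
plan([.595,-.235,.40],-11.8)"
```

```text
clock: 1.5
tcp_pos: [0.499, 0.0289, 0.4011]
orientation: [-1.564, 0.16, -0.161]
contact_force: [1.0, 0.6, 0.2]
grip_width: 0.0856
t 1.5 tcp [0.499  0.0289 0.4011] yaw -11.73 tilt [ 0.001 -1.     0.001] F [1.  0.6 0.2] w 0.0856
shift cm [ 14.77   0.11 -23.88] twist 0.0012
```

```bash
python3 -m jog '[[[3.1,0,-5],0,-1],[[6.2,0,-10],0,-1],[[9.3,0,-15],0,-1],[[12.4,0,-20],0,-1],[[14.8,0.1,-23.9],0,-1],[[14.8,0.1,-23.9],0,-1],[[14.8,0.1,-23.9],0,-1]]'; python3 - <<'E'
from h import *
plan([.595,-.235,.40],-11.8)
f=grab_frame("wrist");cv2.imwrite("pics/w1.png",f["image"])
import pickle;pickle.dump(f,open("w1.pkl","wb"))
E
```

```text
clock: 2.38
tcp_pos: [0.5946, -0.2327, 0.3995]
orientation: [-1.564, 0.162, -0.161]
contact_force: [-0.4, 0.7, -0.2]
grip_width: 0.0852
t 2.38 tcp [ 0.5946 -0.2327  0.3995] yaw -11.77 tilt [-0.001 -1.     0.001] F [-0.4  0.7 -0.2] w 0.0852
shift cm [ 0.08 -0.05 -0.22] twist 0.0005
```

View pics/w1.png

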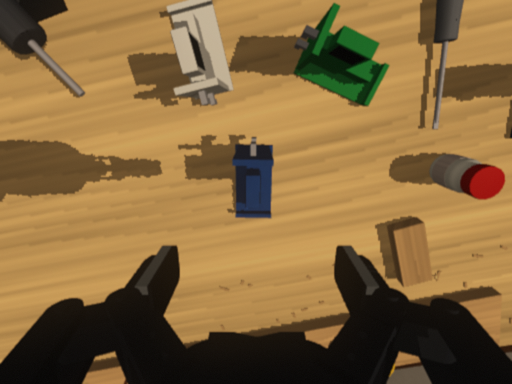

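```bash
python3 - <<'E'
from h import *
import pickle
f=pickle.load(open("w1.pkl","rb"));x0,y0,w,h,s=225,130,60,95,6
a=cv2.resize(f["image"][y0:y0+h,x0:x0+w],None,fx=s,fy=s,interpolation=cv2.INTER_CUBIC)
for i in range(0,w,5): cv2.putText(a,str(x0+i) if i%10==0 else '|',(i*s,12),0,.35,(255,255,255),1)
for i in range(0,h,5): cv2.putText(a,str(y0+i) if i%10==0 else '-',(0,i*s+4),0,.35,(255,255,255),1)
cv2.imwrite("pics/w1c.png",cv2.convertScaleAbs(a,alpha=1.8))
E
```

```text
(no output)
```

View pics/w1c.png

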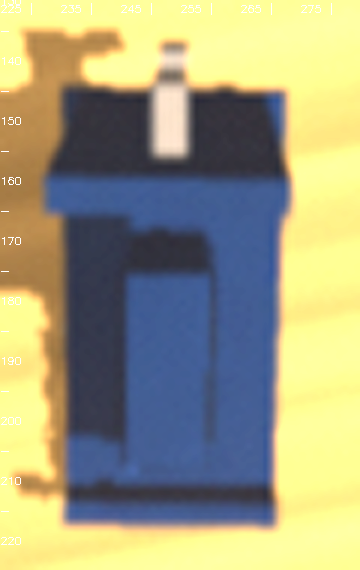

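```bash
python3 - <<'E'
from h import *
import pickle
f=pickle.load(open("w1.pkl","rb"))
C=lambda x,y,z:onz(f,225+x/6-.42,130+y/6-.42,z)
a=C(45,178,.110);b=C(290,178,.110);c=C(45,214,.11);d=C(287,214,.11)
print('rear',a,b,np.linalg.norm(a-b)*1e3,'th',np.linalg.norm(a-c)*1e3)
w1=C(127,273,.117);w2=C(210,273,.117);w3=C(210,475,.117);w4=C(127,475,.117)
print('web',w1,w2,w3,w4,np.linalg.norm(w1-w2)*1e3,np.linalg.norm(w2-w3)*1e3)
l1=C(66,523,.0);l2=C(274,523,0.0);print('front',l1,l2,np.linalg.norm(l1-l2)*1e3)
e=b-a;print('yaw of +x from rear edge',np.degrees(np.arctan2(e[1],e[0]))-90)
m=(a+b)/2; m0=(l1+l2)/2; v=m-m0;print('axis',np.degrees(np.arctan2(v[1],v[0])),np.linalg.norm(v[:2]))
dd=v[:2]/np.linalg.norm(v[:2]);print('grip est from plate',m[:2]-.031*dd,'web mid',((w1+w2+w3+w4)/4)[:2])
c1=C(152,157,.09);c2=C(189,157,.09);print('claw hook top end',c1,c2,((c1+c2)/2)[:2]-.0435*dd)
E
```

```text
rear [ 0.55998897 -0.24916125  0.11      ] [ 0.56809039 -0.21038081  0.11      ] 39.617610267303384 th 5.919559294685489
web [ 0.57646189 -0.23897493  0.117     ] [ 0.57918409 -0.22595166  0.117     ] [ 0.61316528 -0.23291162  0.117     ] [ 0.61032649 -0.24647485  0.117     ] 13.304733368487726 34.686631156507424
front [ 0.66310837 -0.27786806  0.        ] [ 0.67362189 -0.22765275  0.        ] 51.304107641858245
yaw of +x from rear edge -11.799668381849528
axis 167.57279487750745 0.10682841233068842
grip est from plate [ 0.59431336 -0.2364422 ] web mid [ 0.59478444 -0.23607826]
claw hook top end [ 0.5635626  -0.23266917  0.09      ] [ 0.56487478 -0.22638717  0.09      ] [ 0.60669949 -0.23888933]
```

```bash
python3 -c "
from h import *
plan([.5945,-.236,.251],-11.8)"
```

```text
t 2.42 tcp [ 0.5947 -0.232   0.3996] yaw -11.7 tilt [-0.001 -1.     0.001] F [ 0.4 -0.6 -0.7] w 0.0853
shift cm [ 0.07 14.86 -0.42] twist 0.0018
```

```bash
python3 -m jog '[[[0,4,-0.38],0,-1],[[0,8,-0.38],0,-1],[[0,12,-0.38],0,-1],[[0.05,14.85,-0.38],0,-1],[[0.05,14.85,-0.38],0,-1],[[0.05,14.85,-0.38],0,-1],[[0.05,14.85,-0.38],0,-1]]' 70; python3 - <<'E'
from h import *
plan([.5945,-.236,.251],-11.8)
f=grab_frame("wrist");cv2.imwrite("pics/w2.png",f["image"])
import pickle;pickle.dump(f,open("w2.pkl","wb"))
E
```

```text
clock: 3.3
tcp_pos: [0.595, -0.2372, 0.2532]
orientation: [-1.565, 0.159, -0.163]
contact_force: [-0.4, 1.1, 0.8]
grip_width: 0.0855
t 3.3 tcp [ 0.595  -0.2372  0.2532] yaw -11.77 tilt [ 0.003 -1.     0.   ] F [-0.4  1.1  0.8] w 0.0855
shift cm [-0.08  0.22  0.1 ] twist 0.0006
```

View pics/w2.png

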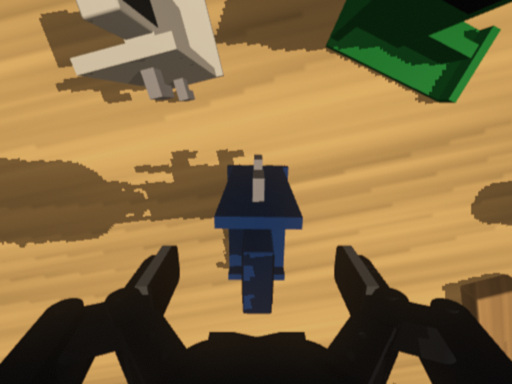

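```bash
python3 -m jog '[[[0,0.1,0],0,1],[[0,0.1,0],0,1],[[0,0.1,0],0,1],[[0,0.1,0],0,1],[[0,0.1,0],0,1],[[0,0.1,0],0,1],[[0,0.1,0],0,1],[[0,0.1,0],0,1]]' 70; python3 - <<'E'
from h import *
plan([.5945,-.236,.251],-11.8)
f=grab_frame("wrist");cv2.imwrite("pics/w3.png",f["image"])
import pickle;pickle.dump(f,open("w3.pkl","wb"))
o=get_obs();print(o["tcp_pos"],o["contact_force"],o["moment"])
E
```

```text
clock: 4.35
tcp_pos: [0.5945, -0.2372, 0.2505]
orientation: [-1.565, 0.161, -0.162]
contact_force: [0.0, 1.8, 1.4]
grip_width: 0.0132
t 4.35 tcp [ 0.5945 -0.2372  0.2505] yaw -11.79 tilt [ 0. -1.  0.] F [0.  1.8 1.4] w 0.0132
shift cm [-0.02 -0.05  0.11] twist 0.0002
[ 0.59443663 -0.23714952  0.25045449] [0.05355291 1.16922446 1.56157467] [0.18118345 0.05576205 0.03160256]
```

View pics/w3.png

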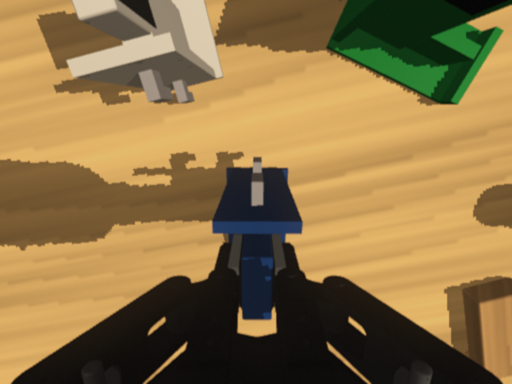

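```bash
python3 -m jog '[[[0,-3,0],0,1],[[0,-7,0],0,1],[[0,-12,0],0,1],[[0,-12,0],0,1],[[0,-12,0],0,1]]' 70; python3 -c "
from h import *
plan([.659,.1689,.3705],-6.6)
print(get_obs()['moment'])"
```

```text
clock: 5.03
tcp_pos: [0.5937, -0.2369, 0.3689]
orientation: [-1.564, 0.164, -0.16]
contact_force: [-1.1, 0.1, -4.2]
grip_width: 0.0133
t 5.03 tcp [ 0.5937 -0.2369  0.3689] yaw -11.79 tilt [-0.003 -1.     0.   ] F [-1.1  0.1 -4.2] w 0.0133
shift cm [-1.9  -0.14 41.06] twist -0.0905
[ 0.03221594  0.00085533 -0.00084135]
```

```bash
python3 -m jog '[[[-0.1,0,3],0,1],[[-0.4,0,8],-0.01,1],[[-0.6,0,13],-0.03,1],[[-0.9,0,18],-0.05,1],[[-1.1,0,23],-0.07,1],[[-1.3,0,28],-0.09,1],[[-1.5,0,33],-0.09,1],[[-1.8,0,38],-0.09,1],[[-1.9,0,41.1],-0.09,1],[[-1.9,0,41.1],-0.09,1]]' 70; python3 - <<'E'
from h import *
plan([.659,.1689,.3705],-6.6)
import pickle
F={n:grab_frame(n) for n in ("wrist","top","scene")};pickle.dump(F,open("F4.pkl","wb"))
plan([.659,.1689,.3705],-6.6)
for n in F: cv2.imwrite(f"pics/{n}4.png",F[n]["image"])
E
```

```text
clock: 6.28
tcp_pos: [0.6586, 0.1735, 0.3669]
orientation: [-1.569, 0.09, -0.082]
contact_force: [-1.7, -0.6, -5.5]
grip_width: 0.0134
t 6.28 tcp [0.6586 0.1735 0.3669] yaw -6.28 tilt [-0.005 -1.    -0.   ] F [-1.7 -0.6 -5.5] w 0.0134
shift cm [ 0.08 -0.36 -0.45] twist 0.0055
t 6.42 tcp [0.6593 0.1677 0.3684] yaw -6.71 tilt [-0.003 -1.    -0.003] F [ 0.7 -0.1 -4.2] w 0.0134
shift cm [-0.05 -0.21  0.12] twist -0.0019
```

View pics/wrist4.png

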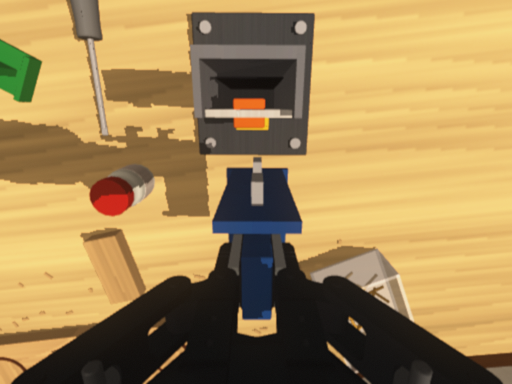

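View pics/scene4.png

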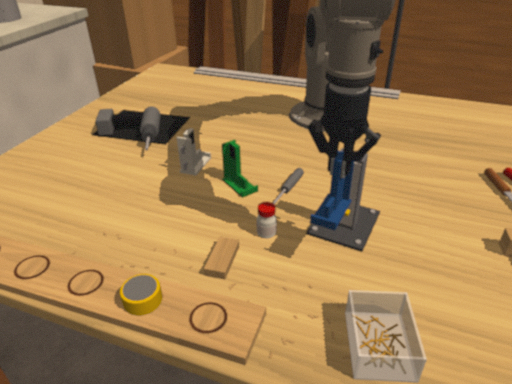

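View pics/top4.png

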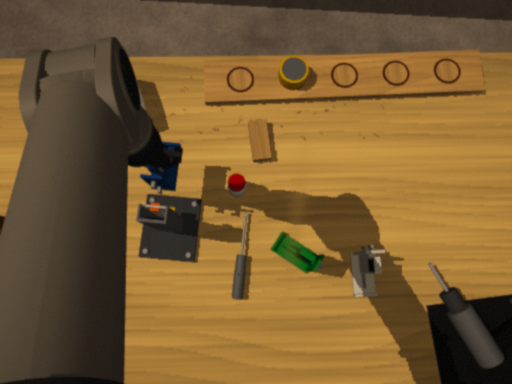

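```bash
python3 - <<'E'
from h import *
import pickle
f=grab_frame("wrist");pickle.dump(f,open("w5.pkl","wb"))
plan([.659,.1689,.3705],-6.6)
x0,y0,w,h,s=185,10,135,225,4
a=cv2.resize(f["image"][y0:y0+150,x0:x0+w],None,fx=5,fy=5,interpolation=cv2.INTER_CUBIC)
s=5
for i in range(0,w,10): cv2.putText(a,str(x0+i),(i*s,12),0,.35,(255,255,255),1)
for i in range(0,150,10): cv2.putText(a,str(y0+i),(0,i*s+4),0,.35,(255,255,255),1)
cv2.imwrite("pics/w5a.png",cv2.convertScaleAbs(a[:600],alpha=1.5))
a=cv2.resize(f["image"][145:245,200:315],None,fx=6,fy=6,interpolation=cv2.INTER_CUBIC)
for i in range(0,115,10): cv2.putText(a,str(200+i),(i*6,12),0,.35,(255,255,255),1)
for i in range(0,100,10): cv2.putText(a,str(145+i),(0,i*6+4),0,.35,(255,255,255),1)
cv2.imwrite("pics/w5b.png",cv2.convertScaleAbs(a,alpha=1.5))
E
```

```text
t 6.47 tcp [0.6595 0.1672 0.369 ] yaw -6.75 tilt [-0.002 -1.    -0.002] F [ 0.1 -1.1 -4.7] w 0.0133
shift cm [-0.07 -0.15  0.16] twist -0.0027
```

View pics/w5a.png

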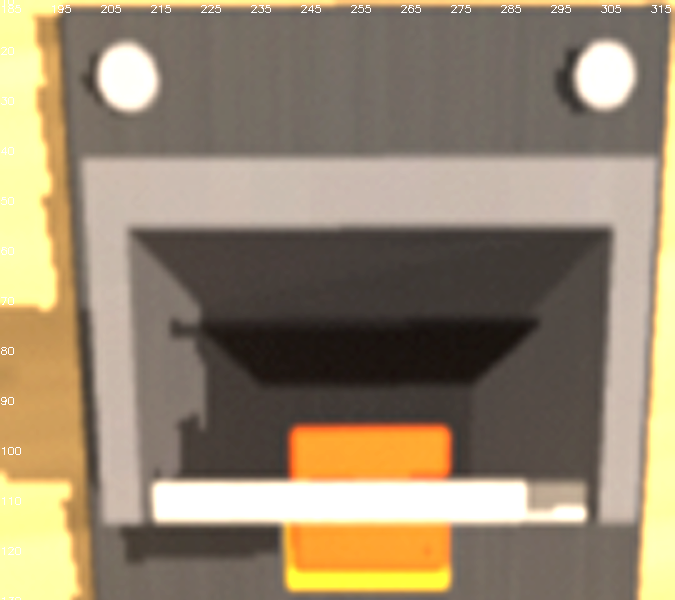

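View pics/w5b.png

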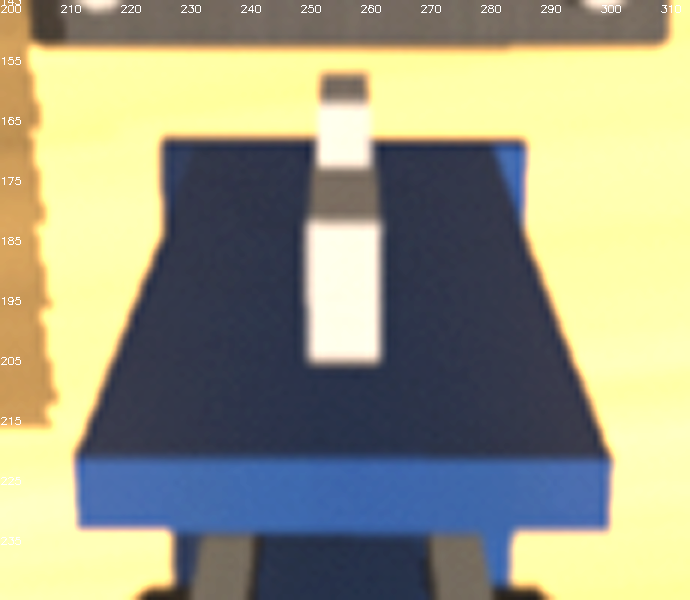

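```bash
python3 - <<'E'
from h import *
import pickle
f=pickle.load(open("w5.pkl","rb"))
M=R.from_rotvec(get_obs()["orientation"]).as_matrix()
def T(u,v,z): return M.T@(onz(f,u-.4,v-.4,z)-np.array([.6595,.1672,.3690]))
def tz(p): return p.round(4)
a=T(205.4,114.4,.190);b=T(312.4,114.4,.190)
print('post front corners',tz(a),tz(b),np.linalg.norm(a-b))
z=.369-.2505+.110
c=T(213,221.3,z);d=T(301.7,221.3,z);print('plate rear',tz(c),tz(d),np.linalg.norm(c-d))
z=.369-.2505+.09
print('claw',tz(T(251.2,205,z)),tz(T(263.3,205,z)))
for zz in (.175,.183,.189): print('latch front/bot',zz,tz(T(242.6,124,zz)),tz(T(275,124,zz)))
print('gap',(c+d)[0]/2-(a+b)[0]/2,'lat',(a+b)[2]/2-(c+d)[2]/2)
E
```

```text
post front corners [-0.0759  0.1792 -0.0267] [-0.076   0.1791  0.0298] 0.05652132513609763
plate rear [-0.0315  0.1406 -0.019 ] [-0.0316  0.1405  0.0203] 0.03935946010749243
claw [-0.0318  0.1606 -0.0024] [-0.0318  0.1606  0.0038]
latch front/bot 0.175 [-0.0701  0.1942 -0.0079] [-0.0701  0.1941  0.0111]
latch front/bot 0.183 [-0.0706  0.1862 -0.0075] [-0.0706  0.1861  0.0106]
latch front/bot 0.189 [-0.071   0.1802 -0.0072] [-0.071   0.1801  0.0102]
gap 0.0444040301195532 lat 0.0008495103210188169
```

```bash
python3 - <<'E'
from h import *
import pickle
s=pickle.load(open("F.pkl","rb"))["scene"];img=s["image"]
d=np.array([-.9934,.1149,0]);P0=np.array([.5847,.1775,0])
def face(u,v,off=0):
    o,r=ray(s,u,v);n=d;p=o+r*((P0-off*d-o)@n)/(r@n);q=p-P0;return round(float(q@np.array([-.1149,-.9934,0]))*1e3,1),round(p[2]*1e3,1)
g=cv2.cvtColor(img,cv2.COLOR_BGR2GRAY)
# profile along face midline
for z in range(196,2,-3):
    row=[]
    for y in (-12,0,12):
        p=P0+np.array([-.1149,-.9934,0])*y/1e3+np.array([0,0,z/1e3]);u,v=proj(s,p)
        row.append(cv2.getRectSubPix(img,(1,1),(float(u),float(v)))[0,0])
    print(z,(round(float(u)),round(float(v),1)),[list(map(int,r)) for r in row])
E
```

```text
196 (345, 155.0) [[50, 53, 57], [55, 55, 59], [50, 54, 59]]
193 (344, 156.3) [[53, 55, 58], [52, 55, 58], [49, 51, 57]]
190 (344, 157.6) [[57, 59, 66], [50, 55, 61], [57, 59, 66]]
187 (344, 158.9) [[83, 93, 103], [80, 92, 99], [85, 94, 107]]
184 (344, 160.1) [[100, 114, 127], [105, 119, 132], [102, 119, 130]]
181 (344, 161.4) [[79, 88, 99], [82, 96, 122], [82, 93, 105]]
178 (344, 162.6) [[71, 81, 88], [43, 85, 170], [66, 80, 108]]
175 (344, 163.9) [[72, 79, 88], [8, 79, 174], [52, 72, 113]]
172 (343, 165.1) [[70, 78, 86], [11, 57, 126], [50, 67, 98]]
169 (343, 166.4) [[70, 80, 88], [20, 50, 97], [51, 64, 90]]
166 (343, 167.6) [[69, 79, 86], [48, 61, 87], [59, 69, 85]]
163 (343, 168.8) [[71, 80, 88], [51, 57, 66], [65, 76, 84]]
160 (343, 170.1) [[68, 78, 86], [25, 29, 31], [68, 74, 85]]
157 (343, 171.3) [[72, 80, 90], [18, 16, 18], [65, 73, 82]]
154 (342, 172.5) [[66, 75, 85], [11, 15, 20], [66, 74, 82]]
151 (342, 173.7) [[67, 77, 86], [18, 15, 17], [66, 75, 82]]
148 (342, 174.9) [[71, 80, 88], [19, 16, 16], [69, 76, 84]]
145 (342, 176.1) [[68, 78, 87], [15, 16, 19], [65, 74, 82]]
142
[... 2118 characters left out ...]
37, 216.5) [[71, 80, 89], [72, 81, 88], [66, 76, 83]]
34 (337, 217.6) [[70, 79, 88], [74, 84, 93], [69, 76, 84]]
31 (337, 218.6) [[71, 80, 87], [74, 85, 93], [67, 72, 82]]
28 (337, 219.7) [[72, 81, 89], [73, 84, 91], [67, 74, 81]]
25 (336, 220.7) [[70, 78, 87], [67, 75, 81], [65, 74, 80]]
22 (336, 221.7) [[56, 63, 69], [57, 62, 68], [55, 61, 68]]
19 (336, 222.8) [[46, 49, 52], [47, 49, 53], [41, 47, 50]]
16 (336, 223.8) [[46, 49, 52], [44, 48, 49], [37, 41, 45]]
13 (336, 224.8) [[54, 58, 64], [52, 58, 59], [56, 60, 64]]
10 (336, 225.8) [[56, 61, 68], [62, 66, 69], [66, 70, 74]]
7 (336, 226.9) [[64, 69, 72], [62, 67, 73], [66, 70, 74]]
4 (336, 227.9) [[64, 68, 71], [62, 66, 72], [64, 68, 75]]
```

```bash
python3 - <<'E'
from h import *
import pickle
s=pickle.load(open("F.pkl","rb"))["scene"];img=s["image"]
Y=np.array([-.1149,-.9934,0]);P0=np.array([.5847,.1775,0])
k=8;x0,y0=310,140
a=cv2.resize(img[y0:y0+75,x0:x0+70],None,fx=k,fy=k,interpolation=cv2.INTER_CUBIC)
b=cv2.resize(img[190:190+65,x0:x0+70],None,fx=k,fy=k,interpolation=cv2.INTER_CUBIC)
for im,yo in ((a,140),(b,190)):
  for z in (190,166,140,116,90,69.5,10):
    for y in (-28,-6,6,28):
      u,v=proj(s,P0+Y*y/1e3+np.array([0,0,z/1e3]))
      cv2.circle(im,(int((u-x0+.5)*k),int((v-yo+.5)*k)),3,(0,255,0),1)
cv2.imwrite('pics/g1.png',cv2.convertScaleAbs(a,alpha=1.5));cv2.imwrite('pics/g2.png',cv2.convertScaleAbs(b,alpha=1.5))
E
```

```text
(no output)
```

View pics/g1.png

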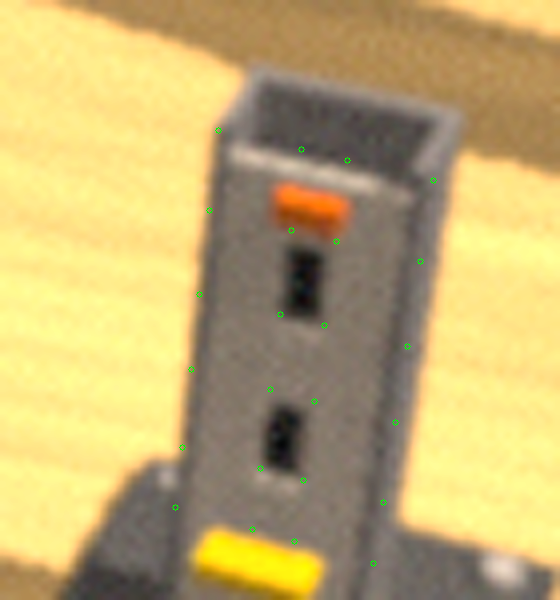

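View pics/g2.png

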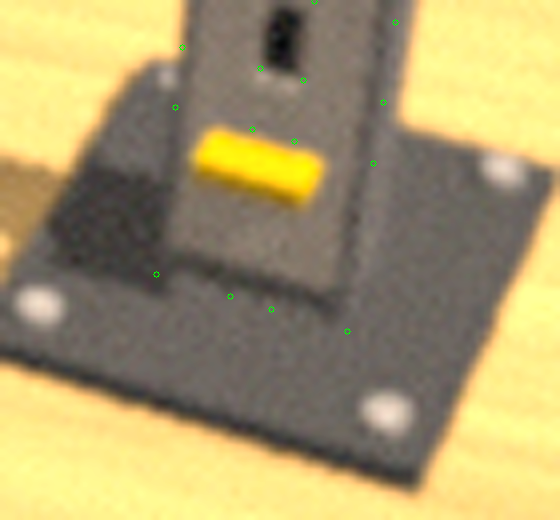

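```bash
python3 -m jog '[[[0,2,0.1],0,1],[[0,4,0.1],0,1],[[-0.5,4.7,0.1],0,1],[[-1.5,4.7,0.1],0,1],[[-2.4,4.7,0.1],0,1],[[-2.4,4.7,0.1],0,1],[[-2.4,4.7,0.1],0,1],[[-2.4,4.7,0.1],0,1]]' 80; python3 - <<'E'
from h import *
import pickle
plan([.659,.1689,.3220],-6.6)
f=grab_frame("wrist");pickle.dump(f,open("w6.pkl","wb"))
cv2.imwrite("pics/w6.png",f["image"])
o=get_obs();print(o["contact_force"],o["moment"],o["tcp_pos"])
E
```

```text
clock: 7.48
tcp_pos: [0.6363, 0.1726, 0.3237]
orientation: [-1.569, 0.091, -0.092]
contact_force: [0.5, 0.7, -2.8]
grip_width: 0.0131
t 7.47 tcp [0.6363 0.1726 0.3237] yaw -6.65 tilt [ 0.001 -1.     0.   ] F [ 0.5  0.7 -2.8] w 0.0131
shift cm [ 2.29  0.18 -0.11] twist -0.0008
[ 0.14445182 -0.23504196 -3.37099079] [-0.0013543  -0.00698552 -0.03834806] [0.6363226  0.17264464 0.3236371 ]
```

View pics/w6.png

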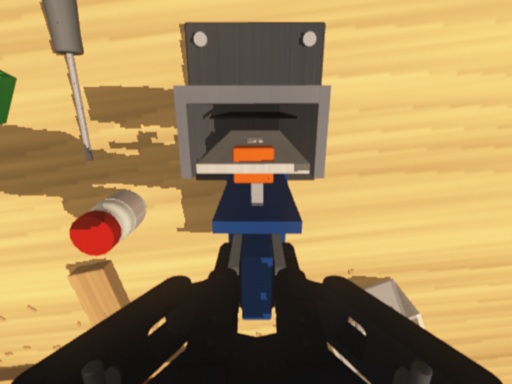

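```bash
python3 - <<'E'
from h import *
import pickle
f=grab_frame("wrist");pickle.dump(f,open("w6.pkl","wb"));im=f["image"]
o=get_obs();print(o["tcp_pos"])
a=cv2.resize(im[80:240,170:335],None,fx=4.8,fy=3.7,interpolation=cv2.INTER_CUBIC)
for i in range(0,165,10): cv2.putText(a,str(170+i),(int(i*4.8),12),0,.35,(255,255,255),1)
for i in range(0,160,10): cv2.putText(a,str(80+i),(0,int(i*3.7)+4),0,.35,(255,255,255),1)
cv2.imwrite("pics/w6c.png",cv2.convertScaleAbs(a,alpha=1.5))
h=cv2.cvtColor(im,cv2.COLOR_BGR2HSV)
m=((h[...,0]>3)&(h[...,0]<14)&(h[...,1]>200)&(h[...,2]>100));m[:, :200]=0;m[220:]=0
ys,xs=np.nonzero(m);print('latch',xs.min(),xs.max(),ys.min(),ys.max())
E
```

```text
[0.63627648 0.17265256 0.32351722]
latch 233 273 147 182
```

View pics/w6c.png

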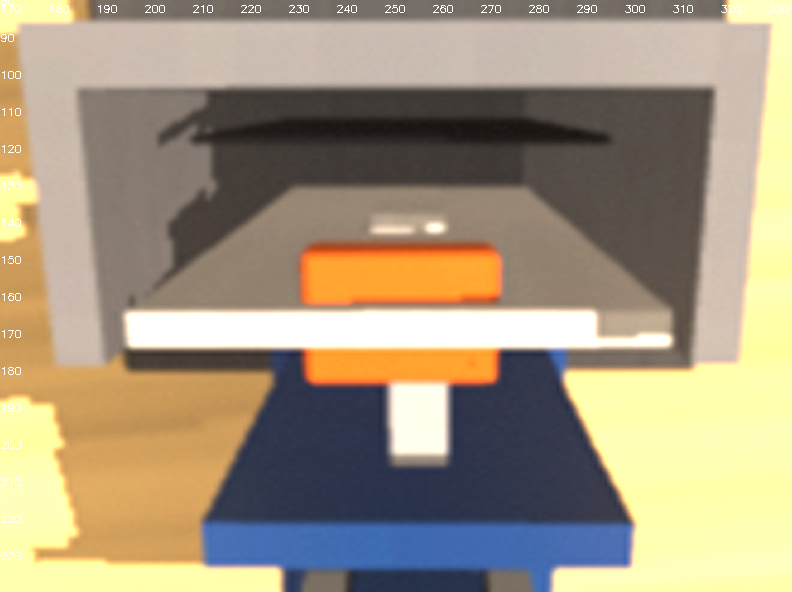

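```bash
python3 - <<'E'
from h import *
import pickle
f=pickle.load(open("w6.pkl","rb"));o=get_obs()
M=R.from_rotvec(o["orientation"]).as_matrix();p0=np.array(o["tcp_pos"])
print('cam tool',(M.T@(f["origin"]-p0)).round(4),'look',(M.T@R.from_rotvec(f["rotation"]).as_matrix()@[0,0,-1]).round(3))
C=lambda x,y,z:(M.T@(onz(f,170+x/4.8-.4,80+y/3.7-.37,z)-p0)).round(4)
for z in (.190,): print('rim',C(52,365,z),C(742,361,z),'back',C(18,22,z),C(772,22,z))
for z in (.190,.185,.180,.175): print('strip front',z,C(125,348,z),C(672,348,z),'back',C(125,310,z),C(672,310,z))
zz=p0[2]-.2505
print('under',zz,'plate rear',C(203,522,zz+.11),C(632,522,zz+.11),'claw',C(389,457,zz+.09),C(449,457,zz+.09),C(389,463,zz+.09))
for z in (.188,.182,.176): print('latch top',z,C(304,382,z),C(498,382,z),'rear top',C(302,248,z),C(500,248,z))
E
```

```text
cam tool [-0.0799  0.0297 -0.    ] look [0.312 0.95  0.001]
rim [-0.0524  0.1335 -0.0301] [-0.0528  0.1335  0.0269] back [-0.0866  0.1335 -0.0296] [-0.0866  0.1335  0.0265]
strip front 0.19 [-0.0542  0.1335 -0.0239] [-0.0542  0.1335  0.021 ] back [-0.0584  0.1335 -0.0236] [-0.0583  0.1335  0.0208]
strip front 0.185 [-0.053   0.1385 -0.0251] [-0.053   0.1385  0.0221] back [-0.0573  0.1385 -0.0248] [-0.0573  0.1385  0.0218]
strip front 0.18 [-0.0518  0.1435 -0.0262] [-0.0518  0.1435  0.0231] back [-0.0563  0.1435 -0.0259] [-0.0563  0.1435  0.0228]
strip front 0.175 [-0.0505  0.1485 -0.0274] [-0.0505  0.1485  0.0241] back [-0.0552  0.1485 -0.027 ] [-0.0552  0.1485  0.0238]
under 0.07301721770562686 plate rear [-0.031   0.1405 -0.0198] [-0.031   0.1405  0.0201] claw [-0.032   0.1605 -0.0029] [-0.032   0.1605  0.0035] [-0.0311  0.1605 -0.0029]
latch top 0.188 [-0.0499  0.1355 -0.0095] [-0.0499  0.1355  0.0069] rear top [-0.0646  0.1355 -0.0093] [-0.0646  0.1355  0.0068]
latch top 0.182 [-0.0482  0.1415 -0.01  ] [-0.0482  0.1415  0.0073] rear top [-0.0637  0.1415 -0.0098] [-0.0637  0.1415  0.0072]
latch top 0.176 [-0.0465  0.1475 -0.0106] [-0.0465  0.1475  0.0077] rear top [-0.0628  0.1475 -0.0103] [-0.0628  0.1475  0.0076]
```

```bash
python3 -m jog '[[[0,0.15,-0.1],0,1],[[-0.2,0.3,-0.17],0,1],[[-0.4,0.3,-0.17],0,1],[[-0.6,0.3,-0.17],0,1],[[-0.6,0.3,-0.17],0,1],[[-0.6,0.3,-0.17],0,1],[[-0.6,0.3,-0.17],0,1]]'; python3 - <<'E'
from h import *
o=get_obs();M=R.from_rotvec(o["orientation"]).as_matrix()
print(o["tcp_pos"],M.T@o["contact_force"],o["moment"],'under',o["tcp_pos"][2]-.2505)
E
```

```text
clock: 8.45
tcp_pos: [0.63, 0.1717, 0.3205]
orientation: [-1.569, 0.091, -0.091]
contact_force: [-0.8, -0.0, -4.1]
grip_width: 0.0133
[0.6299687  0.17173075 0.32047327] [-0.81702811  4.09088268 -0.13710414] [-0.01190793  0.02348019  0.03964533] under 0.06997326693064215
```

```bash
python3 -m jog '[[[-0.1,0,0],0,1],[[-0.2,0,0],0,1],[[-0.3,0,0],0,1],[[-0.4,0,0],0,1],[[-0.4,0,0],0,1]]'; cat >> h.py <<'E'
def st():
    o=get_obs();M=R.from_rotvec(o["orientation"]).as_matrix()
    p=np.array(o["tcp_pos"]);g=(p[:2]-np.array([.5845,.1775]))
    print("t",round(o["clock"],2),"tcp",p.round(4),"under mm",((p[2]-.2505)*1e3).round(2),"xtool",(p@M[:,0]*1e3).round(2),"ztool",(p@M[:,2]*1e3).round(2),"Ftool",(M.T@o["contact_force"]).round(1),"Mtool",(M.T@o["moment"]).round(2),"w",round(o["grip_width"],4),"tilt",M[2].round(4))
E
python3 -c "
from h import *
st()"
```

```text
clock: 9.07
tcp_pos: [0.6258, 0.1722, 0.3204]
orientation: [-1.569, 0.091, -0.091]
contact_force: [0.6, 0.5, -4.1]
grip_width: 0.0131
t 9.07 tcp [0.6258 0.1722 0.3204] under mm 69.94 xtool 601.76 ztool 243.37 Ftool [0.6 4.1 0.6] Mtool [-0.04 -0.   -0.04] w 0.0131 tilt [-0.e+00 -1.e+00  1.e-04]
```

```bash
python3 -m jog '[[[-0.1,0,0],0,1],[[-0.2,0,0],0,1],[[-0.2,0,0],0,1]]'; python3 -c "
from h import *
st()"
```

```text
clock: 9.45
tcp_pos: [0.6239, 0.1725, 0.3204]
orientation: [-1.569, 0.091, -0.091]
contact_force: [-0.9, 0.1, -4.9]
grip_width: 0.0131
t 9.45 tcp [0.6239 0.1725 0.3204] under mm 69.92 xtool 599.75 ztool 243.4 Ftool [-0.9  4.9 -0. ] Mtool [-0.02  0.   -0.03] w 0.0131 tilt [-1.e-04 -1.e+00  0.e+00]
```

```bash
python3 -m jog '[[[-0.1,0,0],0,1],[[-0.2,0,0],0,1],[[-0.3,0,0],0,1],[[-0.3,0,0],0,1]]'; python3 - <<'E'
from h import *
st()
f=grab_frame("wrist")
cv2.imwrite("pics/w7.png",cv2.resize(f["image"][100:260,150:360],None,fx=3.5,fy=3.5,interpolation=cv2.INTER_CUBIC))
E
```

```text
clock: 9.95
tcp_pos: [0.621, 0.1728, 0.3205]
orientation: [-1.569, 0.091, -0.091]
contact_force: [0.5, 0.7, -4.6]
grip_width: 0.0131
t 9.95 tcp [0.621  0.1728 0.3205] under mm 69.98 xtool 596.96 ztool 243.38 Ftool [0.4 4.6 0.8] Mtool [ 0.03 -0.01 -0.05] w 0.0131 tilt [ 3.e-04 -1.e+00  1.e-04]
```

View pics/w7.png

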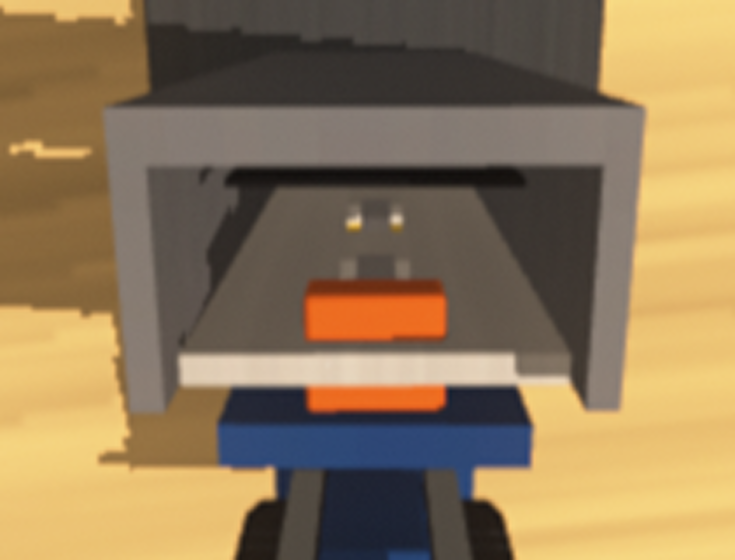

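```bash
python3 -m jog '[[[-0.1,0,0],0,1],[[-0.2,0,0],0,1],[[-0.3,0,0],0,1],[[-0.4,0,0],0,1],[[-0.5,0,0],0,1],[[-0.5,0,0],0,1]]'; python3 -c "
from h import *
st()"
```

```text
clock: 10.75
tcp_pos: [0.6161, 0.1733, 0.3206]
orientation: [-1.569, 0.091, -0.091]
contact_force: [3.2, -0.4, -4.7]
grip_width: 0.0135
t 10.75 tcp [0.6161 0.1733 0.3206] under mm 70.07 xtool 592.1 ztool 243.41 Ftool [ 3.2  4.7 -0. ] Mtool [-0.04 -0.02 -0.69] w 0.0135 tilt [ 5.e-04 -1.e+00  1.e-04]
```

```bash
python3 -m jog '[[[-0.1,0,0],0,1],[[-0.2,0,0],0,1],[[-0.2,0,0],0,1]]'; python3 -c "
from h import *
st()"
```

```text
clock: 11.12
tcp_pos: [0.6147, 0.1735, 0.3207]
orientation: [-1.569, 0.089, -0.093]
contact_force: [6.7, -0.9, -5.3]
grip_width: 0.0132
t 11.12 tcp [0.6147 0.1735 0.3207] under mm 70.19 xtool 591.23 ztool 243.51 Ftool [ 6.7  5.3 -0.2] Mtool [ 0.08 -0.04 -1.37] w 0.0132 tilt [ 2.4e-03 -1.0e+00  4.0e-04]
```

```bash
python3 -m jog '[[[-0.1,0,0],0,1],[[-0.1,0,0],0,1],[[-0.1,0,0],0,1]]'; python3 - <<'E'
from h import *
st()
f=grab_frame("wrist")
cv2.imwrite("pics/w8.png",cv2.resize(f["image"][100:260,150:360],None,fx=3.5,fy=3.5,interpolation=cv2.INTER_CUBIC))
E
```

```text
clock: 11.5
tcp_pos: [0.6144, 0.1734, 0.3209]
orientation: [-1.568, 0.088, -0.095]
contact_force: [9.0, -1.4, -7.2]
grip_width: 0.013
t 11.5 tcp [0.6144 0.1734 0.3209] under mm 70.44 xtool 591.54 ztool 243.66 Ftool [ 9.1  7.2 -0.4] Mtool [ 0.11 -0.07 -1.96] w 0.013 tilt [ 4.5e-03 -1.0e+00  7.0e-04]
```

View pics/w8.png

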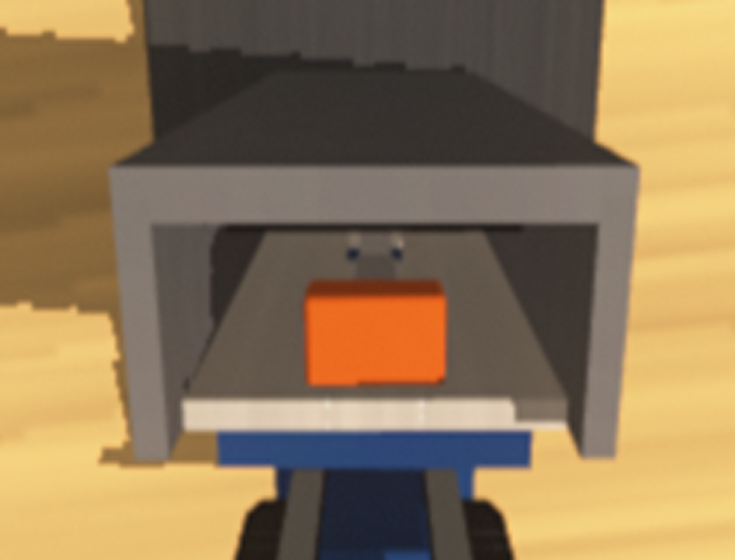

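```bash
python3 -m jog '[[[0.05,0.1,0],0,1],[[0.05,0.2,0],0,1],[[0.05,0.3,0],0,1],[[0.05,0.4,0],0,1],[[0.05,0.4,0],0,1]]'; python3 -c "
from h import *
st()"
```

```text
clock: 12.18
tcp_pos: [0.6145, 0.1734, 0.3174]
orientation: [-1.568, 0.089, -0.094]
contact_force: [6.2, -1.4, -3.6]
grip_width: 0.013
t 12.18 tcp [0.6145 0.1734 0.3174] under mm 66.88 xtool 591.37 ztool 243.74 Ftool [ 6.3  3.7 -0.6] Mtool [ 0.01 -0.09 -1.24] w 0.013 tilt [ 3.4e-03 -1.0e+00  8.0e-04]
```

```bash
python3 -m jog '[[[0,0.1,0],0,1],[[0,0.2,0],0,1],[[0,0.3,0],0,1],[[0,0.3,0],0,1]]'; python3 -c "
from h import *
st()"
```

```text
clock: 12.68
tcp_pos: [0.6146, 0.1735, 0.3146]
orientation: [-1.568, 0.088, -0.094]
contact_force: [6.1, -1.2, -1.4]
grip_width: 0.013
t 12.68 tcp [0.6146 0.1735 0.3146] under mm 64.09 xtool 591.41 ztool 243.81 Ftool [ 6.2  1.4 -0.5] Mtool [-0.01 -0.06 -1.18] w 0.013 tilt [ 0.0034 -1.      0.001 ]
```

```bash
python3 -m jog '[[[0,0.1,0],0,1],[[0,0.2,0],0,1],[[0,0.2,0],0,1]]'; python3 -c "
from h import *
st()"
```

```text
clock: 13.05
tcp_pos: [0.6146, 0.1734, 0.3129]
orientation: [-1.568, 0.088, -0.094]
contact_force: [5.6, -1.4, 1.9]
grip_width: 0.0128
t 13.05 tcp [0.6146 0.1734 0.3129] under mm 62.38 xtool 591.4 ztool 243.86 Ftool [ 5.7 -1.9 -0.8] Mtool [-0.17  0.02 -0.99] w 0.0128 tilt [ 0.0035 -1.      0.0011]
```

```bash
python3 -m jog '[[[0,0.1,0],0,1],[[0,0.2,0],0,1],[[0,0.2,0],0,1]]'; python3 - <<'E'
from h import *
st()
f=grab_frame("wrist")
cv2.imwrite("pics/w9.png",cv2.resize(f["image"][100:260,150:360],None,fx=3.5,fy=3.5,interpolation=cv2.INTER_CUBIC))
E
```

```text
clock: 13.42
tcp_pos: [0.6146, 0.1734, 0.3109]
orientation: [-1.568, 0.088, -0.094]
contact_force: [4.7, -1.6, 3.2]
grip_width: 0.0133
t 13.43 tcp [0.6146 0.1734 0.3109] under mm 60.43 xtool 591.39 ztool 243.88 Ftool [ 4.9 -3.2 -1.1] Mtool [-0.28 -0.06 -1.01] w 0.0133 tilt [ 0.0035 -1.      0.0012]
```

View pics/w9.png

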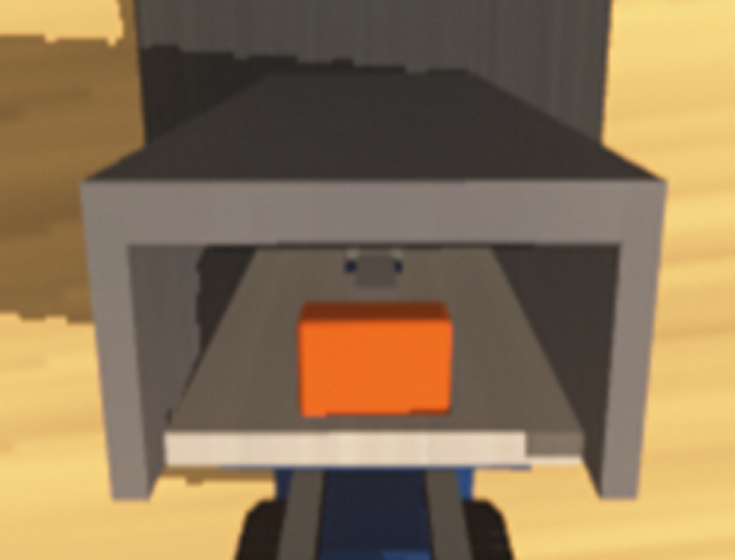

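```bash
python3 -m jog '[[[0,0.1,0],0,1],[[0,0.2,0],0,1],[[0,0.2,0],0,1]]'; python3 -c "
from h import *
st()"
```

```text
clock: 13.85
tcp_pos: [0.6146, 0.1734, 0.3092]
orientation: [-1.568, 0.088, -0.094]
contact_force: [5.9, -1.2, 4.8]
grip_width: 0.013
t 13.85 tcp [0.6146 0.1734 0.3092] under mm 58.68 xtool 591.46 ztool 243.96 Ftool [ 6.  -4.8 -0.5] Mtool [-0.28 -0.07 -0.86] w 0.013 tilt [ 0.0036 -1.      0.0013]
```

```bash
python3 -m jog '[[[0,0.1,0],0,1],[[0,0.15,0],0,1],[[0,0.15,0],0,1]]'; python3 - <<'E'
from h import *
st()
f=grab_frame("wrist")
cv2.imwrite("pics/w10.png",cv2.resize(f["image"][100:260,150:360],None,fx=3.5,fy=3.5,interpolation=cv2.INTER_CUBIC))
E
```

```text
clock: 14.22
tcp_pos: [0.6145, 0.1735, 0.3077]
orientation: [-1.568, 0.088, -0.094]
contact_force: [3.6, -1.5, 5.6]
grip_width: 0.0129
t 14.22 tcp [0.6145 0.1735 0.3077] under mm 57.23 xtool 591.38 ztool 243.83 Ftool [ 3.8 -5.6 -1. ] Mtool [-0.35 -0.09 -0.74] w 0.0129 tilt [ 0.0034 -1.      0.0013]
```

View pics/w10.png

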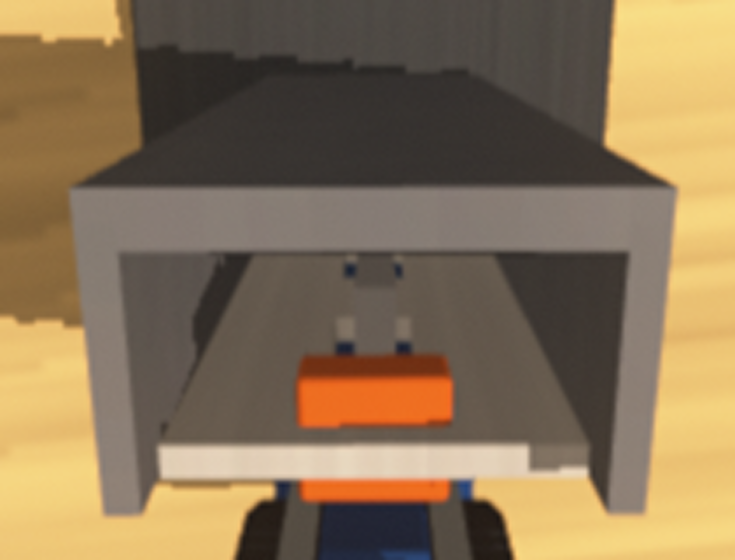

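```bash
python3 -m jog '[[[0.05,-0.05,0],0,1],[[0.1,-0.12,0],0,1],[[0.15,-0.18,0],0,1],[[0.15,-0.18,0],0,1]]'; python3 - <<'E'
from h import *
st()
f=grab_frame("wrist")
cv2.imwrite("pics/w11.png",cv2.resize(f["image"][100:260,150:360],None,fx=3.5,fy=3.5,interpolation=cv2.INTER_CUBIC))
E
```

```text
clock: 14.78
tcp_pos: [0.6151, 0.1736, 0.3079]
orientation: [-1.569, 0.091, -0.091]
contact_force: [3.6, -1.0, 5.2]
grip_width: 0.0129
t 14.78 tcp [0.6151 0.1736 0.3079] under mm 57.43 xtool 590.99 ztool 243.58 Ftool [ 3.7 -5.2 -0.6] Mtool [-0.13 -0.03 -0.7 ] w 0.0129 tilt [ 2.e-04 -1.e+00  4.e-04]
```

View pics/w11.png

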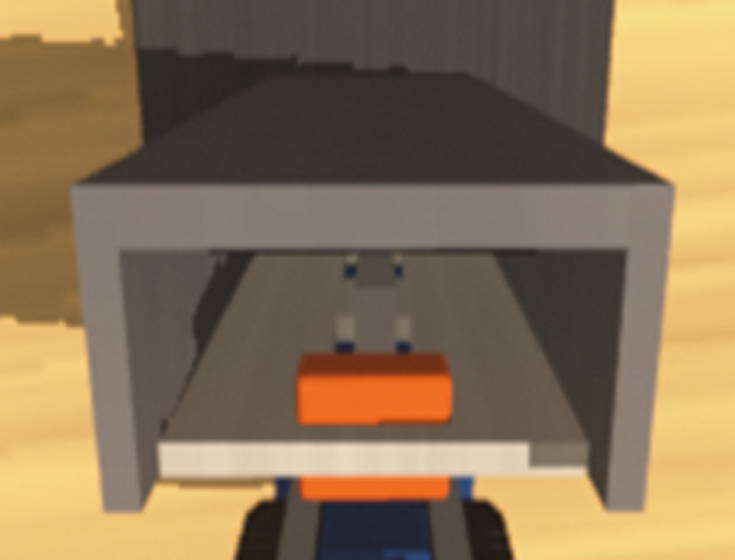

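```bash
python3 -m jog '[[[0.05,-0.05,0],0,0.6],[[0.05,-0.05,0],0,0.2],[[0.05,-0.05,0],0,-0.2],[[0.05,-0.05,0],0,-1],[[0.05,-0.05,0],0,-1],[[0.05,-0.05,0],0,-1],[[0.05,-0.05,0],0,-1]]' 20; python3 - <<'E'
from h import *
st()
f=grab_frame("wrist")
cv2.imwrite("pics/w12.png",f["image"])
E
```

```text
clock: 15.7
tcp_pos: [0.6155, 0.1734, 0.3082]
orientation: [-1.569, 0.091, -0.091]
contact_force: [0.6, 0.4, -0.0]
grip_width: 0.0853
t 15.7 tcp [0.6155 0.1734 0.3082] under mm 57.73 xtool 591.35 ztool 243.4 Ftool [0.5 0.  0.4] Mtool [-0.01 -0.02  0.01] w 0.0853 tilt [-0. -1.  0.]
```

View pics/w12.png

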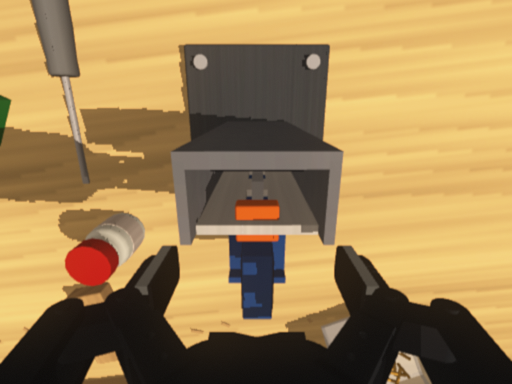

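Released, forces at zero, latch out over the plate. I'm now going straight up.

```bash
python3 -m jog '[[[0,-2,0],0,-1],[[0,-5,0],0,-1],[[0,-9,0],0,-1],[[0,-13,0],0,-1],[[4,-13,5],0,-1],[[4,-13,10],0,-1],[[4,-13,15],0,-1],[[4,-13,20],0,-1],[[4,-13,20],0,-1],[[4,-13,20],0,-1]]'; python3 - <<'E'
from h import *
st()
for n in ("scene","top","wrist"):
    f=grab_frame(n);cv2.imwrite(f"pics/{n}13.png",f["image"])
    if n=="scene": crop(f["image"],300,140,85,110,5,"pics/s13c.png")
E
```

```text
clock: 17.0
tcp_pos: [0.6784, 0.3669, 0.4392]
orientation: [-1.569, 0.09, -0.092]
contact_force: [0.3, -1.1, -0.7]
grip_width: 0.0851
t 17.0 tcp [0.6784 0.3669 0.4392] under mm 188.71 xtool 631.85 ztool 442.73 Ftool [ 0.4  0.7 -1. ] Mtool [-0.09  0.01 -0.04] w 0.0851 tilt [ 1.e-03 -1.e+00 -5.e-04]
```

View pics/s13c.png

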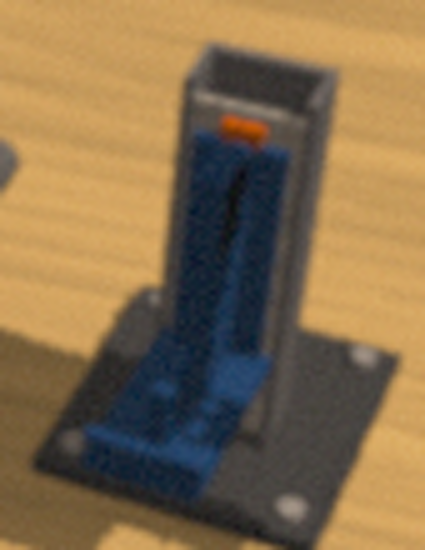

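View pics/scene13.png

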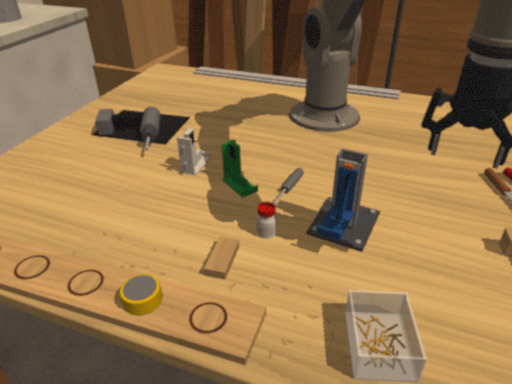

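View pics/wrist13.png

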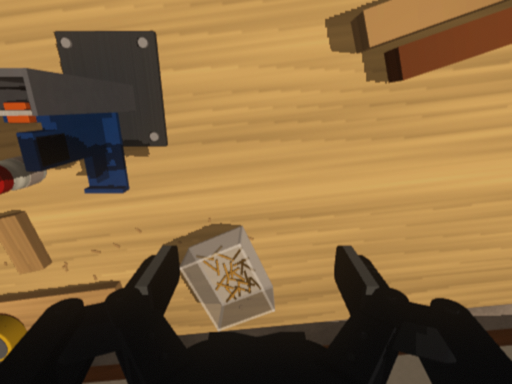

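View pics/top13.png

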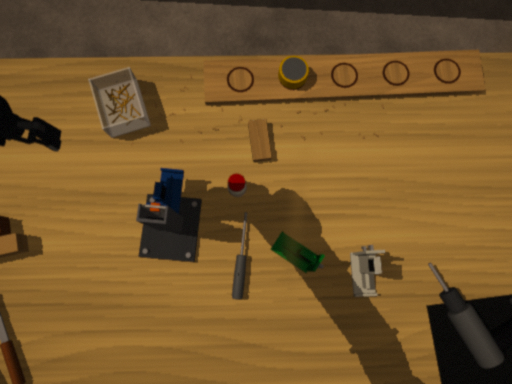

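```bash
python3 -c "
from bench import hand_in
print(hand_in())"
```

```text
the job is handed in; nothing more can be done
None
```

The blue bracket is hung and latched on the upright, and the job is handed in at about 17 s. The hand-in gives no verdict, so what follows is from my own last checks.

- **Insertion:** Both claws went into the slots on the first try, with the underside at about 70 mm. The strip sits roughly 3 mm or more low. The picture estimates ran from about 1 to 5 mm low, and the latch sprang out with the underside at about 57 mm.
- **Seating and latching:** I pushed the plate flat with about 9 N, pressed it down until the latch sprang out, eased off and let go. The press was about 10 N on top of the bracket's weight, so every push stayed well under 25 N.
- **Last checks:** The wrist and scene pictures show the orange latch out over the plate's top edge, the plate on the face and both claws hooked behind the strip. The force read zero after opening, and the gripper is clear, about 20 cm to the side.
- **Bystanders:** The glue jar, offcut and screwdriver are at the same pixels as at the start.
- **Not checked:** I did not pull up on the bracket after letting go.
- **Unexplained reading:** About 3.7 N of sideways force stayed on the wrist after I eased off; it went to zero once the fingers opened.

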